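# Unstack a pressed cover onto the drilling fixture

### The job

Lift the top aluminium cover straight up off the tightly nested stack without dragging the next one up: the two below must stay nested together about where they stand. Lower that cover (do not drop it) onto the steel drilling fixture so that both pins come up through the holes in its two ears and it lies flat, fully home on the plate, then let go. Leave the mallet, the oil bottle and the tape measure alone.

Things in the scene. Friction and masses are not known exactly. Their poses are not given: they have to be found in the camera images.
- cover_top: Top one of 3 identical nested aluminium covers, 0.25 kg, rigid hollow pan open below. Origin: centre of its underside; x along it, z up. Skirt 118 x 48.4 mm from z = 0 to 16, a level ledge 4.2 wide, then a crown 110 x 40 from z = 16 to its flat closed top at z = 30; upright 3 mm walls. Grip across y on skirt or crown. An ear at each end makes it 190 mm long. Same either way round.
- ear_a (a point): Centre of the 15 mm through hole in the top cover's ear at its -x end: x = -77 mm, y = 0, z = 4 mm (upper face of the ear). The ears are flat, 4 mm thick (z = 0 to 4 mm), 40 mm wide, and end at x = +-95 mm.
- ear_b (a point): The same hole in the ear at the +x end of the top cover: x = +77 mm, y = 0, z = 4 mm.
- cover_next: Second cover, same shape and frame, 17 mm below the top one. The top cover's ledge rests on this crown; its skirt surrounds this crown for 13 mm with 1.2 mm clearance all round: they part by a straight lift of over 13 mm. The skirts are flush one above the other with a 1 mm gap, so fingers reaching over 30 mm below the top of the top cover grip this one too.
- cover_bottom: The lowest cover, same shape and frame, standing loose on the bench (z = 0), 17 mm below cover_next. The top of the whole stack is 64 mm above the bench.
- fixture: Fixed drilling fixture. Origin: centre of its underside; x along it. Steel plate 214 x 80 mm, 12 mm thick (top face z = 12 mm), two upright pins at x = +-77 mm, and between them a support block 80 x 22 mm up to z = 32 mm that goes inside the hollow cover untouched. A cover fully home lies on the plate, its origin 12 mm above the fixture's, x axes parallel either way round.
- pin_a (a point): Tip of the fixture's dowel pin at its -x end: x = -77 mm, y = 0, z = 41 mm. Pin diameter 10 mm; its last 9 mm taper to 3 mm at the tip. It stands 29 mm above the plate.
- pin_b (a point): Tip of the same pin at the +x end: x = +77 mm, y = 0, z = 41 mm.
- mallet: Bystander: mallet 260 mm long lying on the bench beyond the work. Origin on the underside of its handle.
- oil: Bystander: grey plastic oil bottle, 56 mm diameter, 130 mm tall. Origin: centre of its underside.
- tape: Bystander: tape measure case 66 x 40 x 60 mm. Origin: centre of its underside.
Not all that is in view belongs to the job. Leave any yellow look-alike of the cover_bottom alone.

How it is judged (in metres and radians):
On the way:
1. the top cover is clear above the next one, which stays nested (z of cover_top in the frame of cover_next above 0.035 m and z of cover_next in the frame of cover_bottom below 0.02 m), for 0.2 s.
At the end, for the whole second after the job is handed in: Top cover at rest, flat on the fixture plate (2.5 mm, 2 degrees), both pins through its ears (centre within 6 mm, axes within 0.08 rad, either way round); the other two still nested (3 mm in height, 5 mm sideways), upright, within 30 mm of where they stood (horizontal distance between cover_top and fixture below 0.006 m and angle between the x axis of cover_top and the x axis of fixture, either way round below 0.08 rad and z of cover_top in the frame of fixture between 0.009 and 0.0145 m and angle between cover_top's own z axis and vertical below 0.035 rad and linear speed of cover_top below 0.02 m/s and z of cover_next in the frame of cover_bottom below 0.02 m and horizontal distance between cover_next and cover_bottom below 0.005 m and angle between cover_bottom's own z axis and vertical below 0.05 rad and distance of cover_bottom from where it was at the start of the episode below 0.03 m); the robot touches nothing.
It fails at once if the next cover is dragged up more than 7 mm out of its nest (z of cover_next in the frame of cover_bottom above 0.024 m).
It fails at once if the bottom cover is lifted more than 10 mm (height (world z) of cover_bottom above 0.01 m).
It fails at once if the lower stack is pushed more than 30 mm away (distance of cover_bottom from where it was at the start of the episode above 0.03 m).
It fails at once if the top cover is dropped (falls freely for more than about 30 mm) (linear speed of cover_top above 0.75 m/s and contact force between the fingers and cover_top below 0.5 N).
It fails at once if the mallet, the bottle or the tape measure is moved more than 30 mm (distance of any of mallet, oil, tape from where it was at the start of the episode above 0.03 m).
It also fails if it takes over 42 s, if anything falls off the work surface, if the arm or the gripper's body presses on something with over 40 N, if the wrist force passes 120 N, or if a joint passes its speed limit or range.

### The arm

A 6-joint arm with a two-finger parallel gripper is mounted at the origin on the work surface. World frame = base frame: x ahead of the robot, y to its left, z up, the work surface at z = 0. Lengths are in mm, angles in rad, forces in N, time in s.
With the tool pointing down it reaches from about 325 to 775 mm from the base axis. Payload 9.3 kg.
Tool frame: the origin (TCP) lies where the fingers leave the gripper's body, on its centre line; the fingertips stand 73 mm ahead of it and the grasp point (between the pads) lies 54 mm ahead of it (manip.pinch_z is the distance from the TCP to the grasp point, in mm); y points along the fingers, z is the direction in which the jaws open and shut, and the axes are right-handed (so a half turn about y gives the same grasp; the last joint's range is limited). The gripper opens to 85 mm and grips with 20 to 120 N. Pads are 22 mm wide; open, the fingers measure 114 mm over their backs; the gripper's body (76 mm by 85 mm) begins 54 mm behind the grasp point. The pads swing forward as they close: fully open they stand 13 mm farther back than shut.
Start: joints at [-1.41, 0.259, 0.021, 1.334, 0, 1.418], TCP at [169.765, -523.141, 303.879] pointing down, gripper open.
Joint ranges: [-3.04, 3.04], [-0.91, 1.82], [-1.04, 1.36], [-1.92, 1.95], [-1.52, 1.45], [-3.14, 3.14]. Speed limits (rad/s): [2.22, 2.22, 2.79, 3.14, 3.14, 3.14].

### API

Orientations are given as a unit quaternion [w, x, y, z].
In Python, from station import manip gives the robot as it stands. The module is installed in compiled form; this text tells all that it offers.
- The arm moves only by the tool apply_moves, never from a script. Its argument "increments" is a list of rows, each an object of numbers: "rx", "ry", "rz": the turn, a rotation vector about the world's x, y, z in rad; "tx", "ty", "tz": the shift along the world's x, y, z in cm; "claw": the opening in per cent of the stroke, from 0 (shut) to 100 (fully open). A call has 1 to 12 rows; each row is the pose to reach, as a shift and turn from the pose measured when the call began; what a row does not reach only later rows make up. A row lasts 1/8 s, in which the tool goes at most 62.5 mm and 10.7 degrees, less where a joint would pass 70% of its speed; a pose out of reach is approached as far as the arm can. A call with a gripper value outside its range is refused whole. The fingers move at their own pace and stop on an object; the grip force is fixed at half the most. Time passes only in rows, so rows that repeat a pose let the fingers close. It gives the time, the measured TCP pose, the force and the opening at its end, in the units of the state.
- manip.get_state(): the state, without advancing time (a new reading comes with each control period).
- manip.read_camera(name): name is "scene" or "side" or "wrist"; returns a dict with "image" (400x640x3 uint8, red, green, blue), "mtx" (3x3 intrinsics, pixels), "rvec" (rotation vector, rad) and "tvec" (3), from world to camera coordinates, as OpenCV has them. Camera axes: x right, y down, z forward; pixel columns grow to the right and rows downward; lengths in mm; the calibration is good to about 2 mm. The wrist camera is an equidistant fisheye: a pixel r from the principal point sees the ray r / f radians off the axis. A picture is of the moment at which its call begins. There is no depth.
- manip.sign_off(): hands the job in, once; it reports no verdict.
The state is a dict: "clock": time; "joints": joint angles; "joint_velocities": joint speeds; "joint_efforts": joint torques, N m; "tcp_pos": TCP position; "eef_rot": TCP orientation; "force": force on the tool from outside, world axes, zero at the start; "moment": the same for the moment, N m; "width": opening from 0.0 (shut) to 1.0 (fully open).
Only numpy, scipy, OpenCV 4.12 (cv2) and the standard library are available. Lean on these libraries where they do the work, as an engineer would, in place of code of your own. Each camera call takes 0.05 s, during which the arm holds its last target.

## Working session

There is one attempt and no reset: what is moved stays moved. The work goes in short steps, Python scripts to look and compute and a tool call to move; the robot and the scene stay as the last step left them, time stands still between calls to the robot, and variables do not carry over. Pictures are saved under pics/ and viewed, and the job is handed in when it is done.

Besides the shell and the picture viewer there is one more tool, called after "Request:" as name([rows], argument=value, ...), one row to a line, values as JSON. apply_moves: Moves the arm, as the interface text tells. Its arguments: {"type":"object","properties":{"increments":{"type":"array","items":{"type":"object","properties":{"rx":{"type":"number"},"ry":{"type":"number"},"rz":{"type":"number"},"tx":{"type":"number"},"ty":{"type":"number"},"tz":{"type":"number"},"claw":{"type":"number"}}}}},"required":["increments"]}

```bash
mkdir -p pics
cat > h.py <<'E'
import numpy as np, cv2
from station import manip
def cam(n,save=None):
    c=manip.read_camera(n)
    if save: cv2.imwrite('pics/'+save+'.png',c['image'][:,:,::-1])
    return c
def ray(c,uv,fish=False):
    K=np.array(c['mtx']);R=cv2.Rodrigues(np.array(c['rvec'],float))[0];t=np.array(c['tvec'],float).ravel()
    x=(uv[0]-K[0,2])/K[0,0];y=(uv[1]-K[1,2])/K[1,1]
    if fish:
        r=np.hypot(x,y); d=np.array([np.sin(r)*x/max(r,1e-9),np.sin(r)*y/max(r,1e-9),np.cos(r)])
    else: d=np.array([x,y,1.])
    return -R.T@t, R.T@d
def onz(c,uv,z,fish=False):
    o,d=ray(c,uv,fish); return o+d*(z-o[2])/d[2]
E
python3 - <<'E'
from h import *
for n in ['scene','side','wrist']:
    c=cam(n,n+'0'); o,d=ray(c,(320,200)); print(n,o.round(),d.round(2),np.array(c['mtx']).round(1).tolist())
s=manip.get_state(); print(s)
E
```

```text
scene [1104. -827.  769.] [-0.44  0.68 -0.59] [[505.0, 0.0, 322.0], [0.0, 505.0, 193.0], [0.0, 0.0, 1.0]]
side [  538. -1088.   651.] [ 0.03  0.88 -0.48] [[466.6, 0.0, 323.5], [0.0, 466.6, 198.2], [0.0, 0.0, 1.0]]
wrist [ 247. -499.  374.] [-0.31 -0.11 -0.95] [[309.7, 0.0, 318.3], [0.0, 309.7, 196.6], [0.0, 0.0, 1.0]]
{'clock': 0.15, 'joints': array([-1.40957845e+00,  2.59051234e-01,  2.09345414e-02,  1.33371037e+00,
        2.55281295e-05,  1.41816047e+00]), 'joint_velocities': array([-1.10534402e-03, -1.97572329e-03,  1.83289550e-03, -2.71680029e-05,
        9.46420630e-04, -6.58501566e-04]), 'joint_efforts': array([ 4.78141388e-03, -5.55969393e+01,  3.44663143e+01,  1.12695142e-02,
       -1.85727176e-04,  1.04707965e-06]), 'tcp_pos': array([ 169.75822668, -522.99406023,  303.41072539]), 'eef_rot': array([ 0.11051662, -0.1105017 ,  0.69878238, -0.69805347]), 'force': array([ 0.13929021, -0.19638414, -0.78127089]), 'moment': array([ 0.02480555, -0.00122848, -0.00386388]), 'width': 1.001160917552075}
```

View pics/scene0.png

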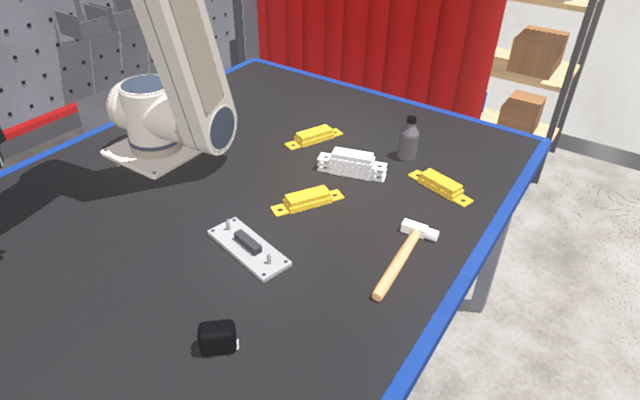

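View pics/side0.png

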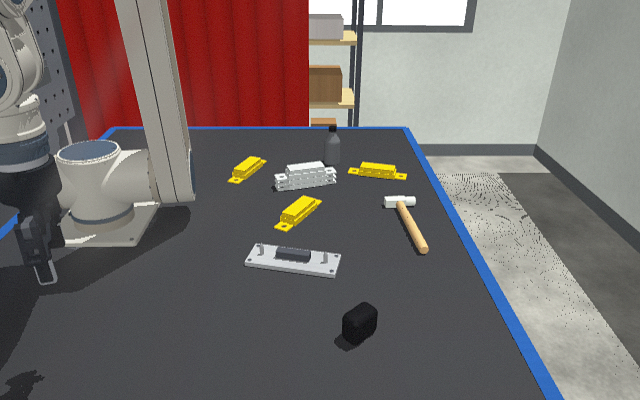

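View pics/wrist0.png

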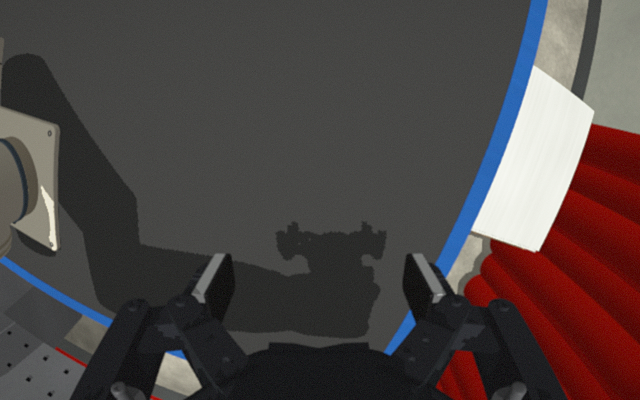

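The stack is white: scene (352,163), side (305,177). The fixture plate is at scene (249,247), side (292,260). The wrist view shows only bench. Next I'll zoom in on the crops and take rough positions.

Run:
```python
from h import *
a=cam('scene');b=cam('side')
for nm,u,v,z in [('stack',(353,155),(305,168),55),('fix',(249,248),(292,261),12),('oil',(409,155),(333,160),20),('mallet',(420,230),(398,202),15),('tape',(218,338),(360,323),30)]:
    print(nm,onz(a,u,z).round(),onz(b,v,z).round())
def crop(im,x,y,w,h,k): return cv2.resize(im[y:y+h,x:x+w,::-1],None,fx=k,fy=k,interpolation=cv2.INTER_CUBIC)
cv2.imwrite('pics/c1.png',np.vstack([crop(a['image'],300,130,100,60,6)[:290],crop(b['image'],260,145,100,60,6)[:300]]))
cv2.imwrite('pics/c2.png',np.vstack([crop(a['image'],200,210,100,75,6)[:],crop(b['image'],240,230,110,60,5.5)[:,:600]])[:,:][:800])
```

```text
stack [535. 225.  55.] [531. 219.  55.]
fix [ 515. -196.   12.] [ 501. -204.   12.]
oil [640. 370.  20.] [625. 360.  20.]
mallet [806.  79.  15.] [796.  71.  15.]
tape [ 639. -428.   30.] [ 635. -429.   30.]
```

View pics/c1.png

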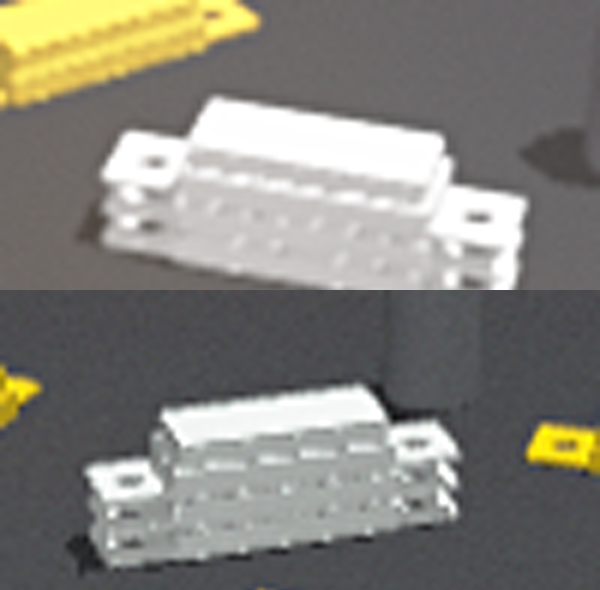

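Run:
```python
from h import *
from scipy.spatial.transform import Rotation as R
a=cam('scene');b=cam('side')
for c,u,v in [(a,(325.8,157),(380,166.2)),(b,(282,176.7),(329.7,170.5))]:
    p,q=onz(c,u,38),onz(c,v,38);print(p.round(1),q.round(1),((p+q)/2).round(1),np.linalg.norm(p-q),np.degrees(np.arctan2(*(q-p)[[1,0]])))
q=manip.get_state()['eef_rot']
print(R.from_quat(np.r_[q[1:],q[0]]).as_matrix().round(3))
```

```text
[465.1 196.6  38. ] [611.8 241.4  38. ] [538.5 219.   38. ] 153.38842185112262 16.993663254891437
[460.8 192.9  38. ] [607.6 236.5  38. ] [534.2 214.7  38. ] 153.1403490005861 16.55410558511567
[[-0.951 -0.     0.309]
 [-0.309  0.    -0.951]
 [-0.    -1.    -0.   ]]
```

View pics/c2.png

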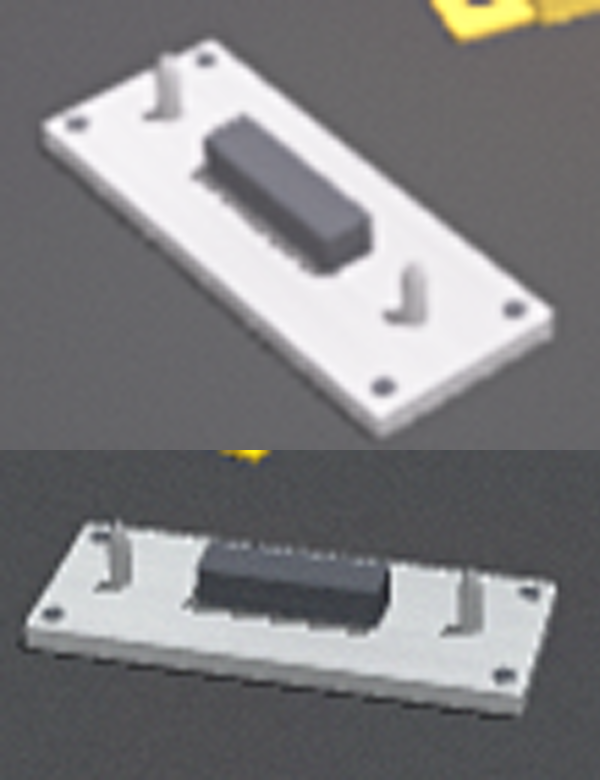

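Request:
apply_moves([
  {"tx":4,"ty":4.5},
  {"tx":8,"ty":9},
  {"tx":12,"ty":13.5},
  {"tx":16,"ty":18},
  {"tx":20,"ty":22.5},
  {"tx":24,"ty":27},
  {"tx":26,"ty":29.8},
  {"tx":26,"ty":29.8},
  {"tx":26,"ty":29.8},
  {"tx":26,"ty":29.8},
])

```text
$.increments[0]: bad value
```

Run:
```python
from h import *
s=manip.get_state();print(s['clock'],s['tcp_pos'],s['eef_rot'])
cam('wrist','w1')
```

```text
0.35 [ 169.74924978 -523.09927275  303.7369775 ] [ 0.11046515 -0.11047675  0.69854542 -0.69830268]
```

View pics/w1.png

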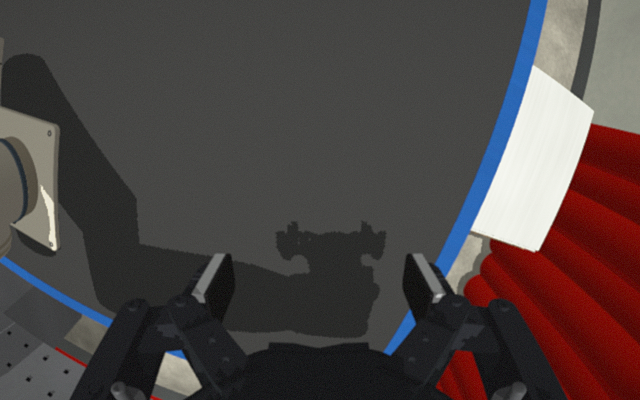

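The picture is unchanged because the move was refused; each row probably needs every field.

Request:
apply_moves([
  {"tx":4,"ty":4.5,"tz":0,"rx":0,"ry":0,"rz":0,"claw":100},
  {"tx":8,"ty":9,"tz":0,"rx":0,"ry":0,"rz":0,"claw":100},
  {"tx":12,"ty":13.5,"tz":0,"rx":0,"ry":0,"rz":0,"claw":100},
  {"tx":16,"ty":18,"tz":0,"rx":0,"ry":0,"rz":0,"claw":100},
  {"tx":20,"ty":22.5,"tz":0,"rx":0,"ry":0,"rz":0,"claw":100},
  {"tx":24,"ty":27,"tz":0,"rx":0,"ry":0,"rz":0,"claw":100},
  {"tx":26,"ty":29.8,"tz":0,"rx":0,"ry":0,"rz":0,"claw":100},
  {"tx":26,"ty":29.8,"tz":0,"rx":0,"ry":0,"rz":0,"claw":100},
  {"tx":26,"ty":29.8,"tz":0,"rx":0,"ry":0,"rz":0,"claw":100},
])

```text
clock: 1.52
tcp_pos: [429.6, -225.3, 303.8]
eef_rot: [-0.111, 0.111, -0.698, 0.698]
force: [0.1, -1.3, -0.3]
width: 1.002
```

Run:
```python
from h import *
s=manip.get_state();print(s['clock'],s['tcp_pos'],s['eef_rot'])
cam('wrist','w2')
```

```text
1.525 [ 429.64864947 -225.2730182   303.78948501] [-0.1105966   0.11070155 -0.6983886   0.69840312]
```

View pics/w2.png

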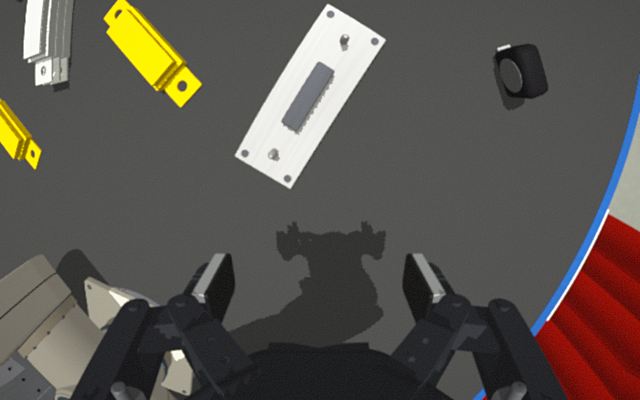

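Fixture seen clearly: pins at about (345,42) and (273,154), plate corners at (329,5), (385,40), (290,188), (235,155).

```bash
cat >> h.py <<'E'
def poly(c,mask,z,fish):
    cs,_=cv2.findContours(mask,cv2.RETR_EXTERNAL,cv2.CHAIN_APPROX_NONE)
    k=max(cs,key=cv2.contourArea)[:,0]
    P=np.array([onz(c,p,z,fish)[:2] for p in k],np.float32)
    r=cv2.minAreaRect(P); bx=cv2.boxPoints(r)
    e=max([bx[1]-bx[0],bx[2]-bx[1]],key=np.linalg.norm)
    a=np.degrees(np.arctan2(e[1],e[0])); a=(a+90)%180-90
    return np.array(r[0]),r[1],a,k
E
python3 - <<'E'
from h import *
c=cam('wrist');im=c['image'];g=im.min(2)
m=np.zeros(g.shape,np.uint8);m[0:195,225:392]=(g[0:195,225:392]>110)*255
m=cv2.morphologyEx(m,cv2.MORPH_CLOSE,np.ones((5,5)))
x=poly(c,m,12,True);print('wrist',x[:3])
s=cam('scene');g=s['image'].min(2);m=np.zeros(g.shape,np.uint8);m[215:280,204:294]=(g[215:280,204:294]>105)*255
print('scene',poly(s,m,12,False)[:3])
s2=cam('side');g=s2['image'].min(2);m=np.zeros(g.shape,np.uint8);m[238:280,240:345]=(g[238:280,240:345]>95)*255
print('side',poly(s2,m,12,False)[:3])
# scene/side pin tips
for n,cc,u,v in [('scene',s,(200+168/6,210+55/6),(200+414/6,210+265/6)),('side',s2,(240+118/5.5,230+(522-450)/5.5),(240+467/5.5,230+(570-450)/5.5))]:
    p,q=onz(cc,u,41),onz(cc,v,41);print(n,p,q,(p+q)/2,np.linalg.norm(p-q),np.degrees(np.arctan2(*(q-p)[[1,0]])))
cr=im[0:200,220:400,::-1];cv2.imwrite('pics/w2c.png',cv2.resize(cr,None,fx=3,fy=3,interpolation=cv2.INTER_CUBIC))
E
```

```text
wrist (array([ 504.97653198, -188.90914917]), (81.30660247802734, 215.61993408203125), np.float32(-13.865204))
scene (array([ 505.77160645, -188.58154297]), (202.63778686523438, 220.19300842285156), np.float32(-54.107872))
side (array([ 502.89178467, -195.53512573]), (100.08126831054688, 216.08865356445312), np.float32(-14.005043))
scene [ 433.03160176 -170.38313722   41.        ] [ 584.59147123 -210.91625089   41.        ] [ 508.81153649 -190.64969406   41.        ] 156.88635166449583 -14.972755886071864
side [ 429.6087851  -172.40593316   41.        ] [ 576.77934709 -210.30994134   41.        ] [ 503.19406609 -191.35793725   41.        ] 151.9733139462254 -14.442735688453034
```

View pics/w2c.png

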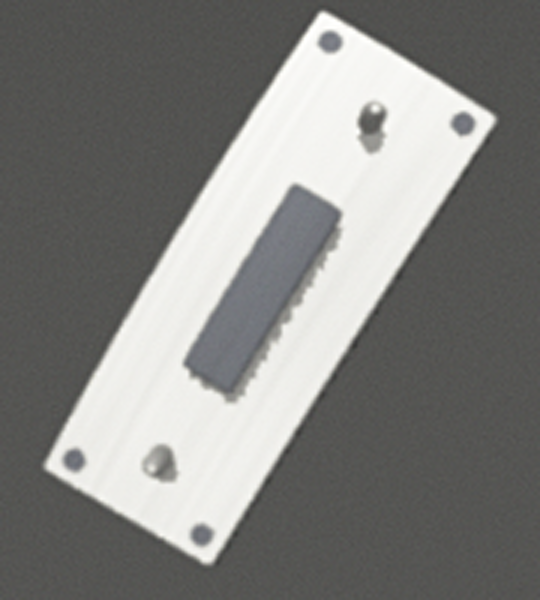

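Request:
apply_moves([
  {"tx":0.5,"ty":6,"tz":0,"rx":0,"ry":0,"rz":0,"claw":100},
  {"tx":1,"ty":12,"tz":0,"rx":0,"ry":0,"rz":0,"claw":100},
  {"tx":1.5,"ty":18,"tz":0,"rx":0,"ry":0,"rz":0,"claw":100},
  {"tx":2,"ty":24,"tz":0,"rx":0,"ry":0,"rz":0,"claw":100},
  {"tx":2.5,"ty":30,"tz":0,"rx":0,"ry":0,"rz":0,"claw":100},
  {"tx":3,"ty":36,"tz":0,"rx":0,"ry":0,"rz":0,"claw":100},
  {"tx":3,"ty":41,"tz":0,"rx":0,"ry":0,"rz":0,"claw":100},
  {"tx":3,"ty":41,"tz":0,"rx":0,"ry":0,"rz":0,"claw":100},
  {"tx":3,"ty":41,"tz":0,"rx":0,"ry":0,"rz":0,"claw":100},
])

```text
clock: 2.85
tcp_pos: [459.4, 183.5, 303.7]
eef_rot: [-0.11, 0.11, -0.698, 0.699]
force: [0.3, -0.4, 1.2]
width: 1.005
```

Run:
```python
from h import *
s=manip.get_state();print(s['clock'],s['tcp_pos'],s['eef_rot'])
c=cam('wrist','w3')
```

```text
2.85 [459.36447161 183.51392824 303.66759889] [-0.10973759  0.11000374 -0.69846801  0.69856945]
```

View pics/w3.png

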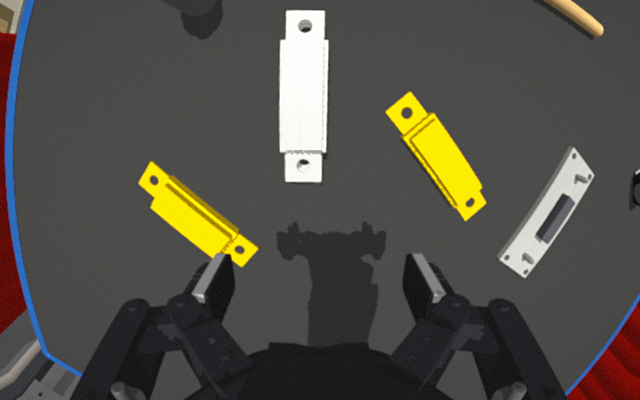

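The stack is at about (304,96) and the holes in its ears at (305,26) and (303,165). The yellow look-alikes lie either side of it.

Run:
```python
from h import *
c=cam('wrist');im=c['image'];g=im.min(2)
cr=im[0:190,270:340,::-1];a=cv2.resize(cr[:100],None,fx=6,fy=6,interpolation=cv2.INTER_CUBIC);b=cv2.resize(cr[90:],None,fx=6,fy=6,interpolation=cv2.INTER_CUBIC)
cv2.imwrite('pics/w3c.png',np.hstack([a[:600],b[:600]][:2]) )
def hole(x,y):
    w=g[y-9:y+10,x-9:x+10].astype(float);W=np.clip(200-w,0,None);Y,X=np.mgrid[y-9:y+10,x-9:x+10]
    m=(w<170).astype(np.uint8);n,l,st,ct=cv2.connectedComponentsWithStats(m);print(st.tolist(),ct.round(1).tolist());i=1+np.argmax(st[1:,4]);return ct[i]+[x-9,y-9]
h1,h2=hole(305,26),hole(303,165);print(h1,h2)
p,q=onz(c,h2,38,True),onz(c,h1,38,True);print(p,q,(p+q)/2,np.linalg.norm(p-q),np.degrees(np.arctan2(*(q-p)[[1,0]])))
m=np.zeros(g.shape,np.uint8);m[0:190,270:340]=(g[0:190,270:340]>110)*255
m=cv2.morphologyEx(m,cv2.MORPH_CLOSE,np.ones((7,7)))
print(poly(c,m,38,True)[:3])
```

```text
[[0, 0, 19, 19, 222], [2, 3, 13, 13, 139]] [[9.5, 9.0], [8.1, 8.9]]
[[0, 0, 19, 19, 298], [3, 3, 12, 9, 63]] [[9.2, 9.6], [7.8, 6.3]]
[304.1294964   25.94244604] [301.84126984 162.3015873 ]
[463.03503491 202.32760478  38.        ] [607.39812425 245.37000729  38.        ] [535.21657958 223.84880603  38.        ] 150.64312123948588 16.602149184970347
(array([533.36291504, 223.67529297]), (191.85641479492188, 52.68896484375), np.float32(16.748634))
```

View pics/w3c.png

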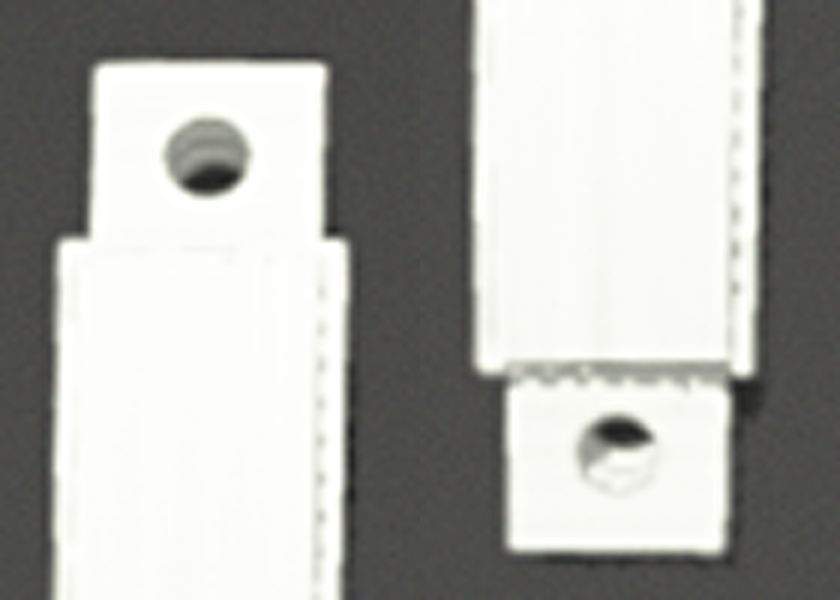

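Request:
apply_moves([
  {"tx":1.5,"ty":2.0,"tz":-3,"rx":0,"ry":0,"rz":-0.021,"claw":100},
  {"tx":1.5,"ty":2,"tz":-6,"rx":0,"ry":0,"rz":-0.021,"claw":100},
  {"tx":1.5,"ty":2,"tz":-9,"rx":0,"ry":0,"rz":-0.021,"claw":100},
  {"tx":1.5,"ty":2,"tz":-9,"rx":0,"ry":0,"rz":-0.021,"claw":100},
  {"tx":1.5,"ty":2,"tz":-9,"rx":0,"ry":0,"rz":-0.021,"claw":100},
])

```text
clock: 3.58
tcp_pos: [475.1, 202.2, 215.0]
eef_rot: [0.102, -0.101, 0.7, -0.7]
force: [-0.1, 0.7, 1.0]
width: 1.001
```

Run:
```python
from h import *
s=manip.get_state();print(s['clock'],s['tcp_pos'],s['eef_rot'])
c=cam('wrist','w4')
g=c['image'].min(2)
m=np.zeros(g.shape,np.uint8);m[0:250,235:400]=(g[0:250,235:400]>110)*255
m=cv2.morphologyEx(m,cv2.MORPH_CLOSE,np.ones((7,7)))
print(poly(c,m,38,True)[:3])
o,d=ray(c,(318.3,196.6),True);print(o,d)
```

```text
3.575 [475.11443826 202.1706251  215.04474193] [ 0.10189392 -0.10103039  0.69980616 -0.6997727 ]
(array([533.38671875, 223.34146118]), (191.84445190429688, 52.398311614990234), np.float32(16.86863))
[552.4312286  224.62261796 285.70493201] [-0.29954214 -0.09050242 -0.94978093]
```

View pics/w4.png

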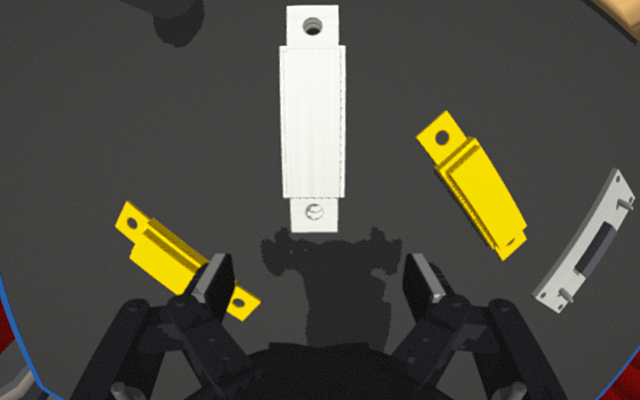

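Request:
apply_moves([
  {"tx":3,"ty":1.1,"tz":0,"rx":0,"ry":0,"rz":0.005,"claw":72},
  {"tx":5.8,"ty":2.1,"tz":-1,"rx":0,"ry":0,"rz":0.005,"claw":72},
  {"tx":5.8,"ty":2.1,"tz":-4,"rx":0,"ry":0,"rz":0.005,"claw":72},
  {"tx":5.8,"ty":2.1,"tz":-7,"rx":0,"ry":0,"rz":0.005,"claw":72},
  {"tx":5.8,"ty":2.1,"tz":-8.7,"rx":0,"ry":0,"rz":0.005,"claw":72},
  {"tx":5.8,"ty":2.1,"tz":-8.7,"rx":0,"ry":0,"rz":0.005,"claw":72},
])

```text
clock: 4.38
tcp_pos: [533.3, 223.2, 128.3]
eef_rot: [0.104, -0.103, 0.7, -0.7]
force: [0.5, 0.4, 0.5]
width: 0.719
```

Run:
```python
from h import *
s=manip.get_state();print(s['clock'],s['tcp_pos'],s['eef_rot'],s['width'],s['force'])
c=cam('wrist','w5');a=cam('scene');b=cam('side')
def crop(im,x,y,w,h,k): return cv2.resize(im[y:y+h,x:x+w,::-1],None,fx=k,fy=k,interpolation=cv2.INTER_CUBIC)
cv2.imwrite('pics/c5.png',np.hstack([crop(a['image'],305,100,100,100,4),crop(b['image'],260,110,100,100,4)]))
```

```text
4.375 [533.25744552 223.21466424 128.30953828] [ 0.10368842 -0.10278516  0.69954313 -0.69951649] 0.7191433384793227 [0.50701444 0.43782288 0.45849258]
```

View pics/w5.png

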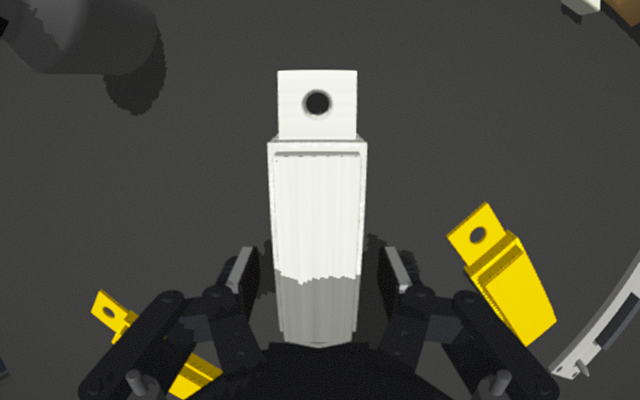

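View pics/c5.png

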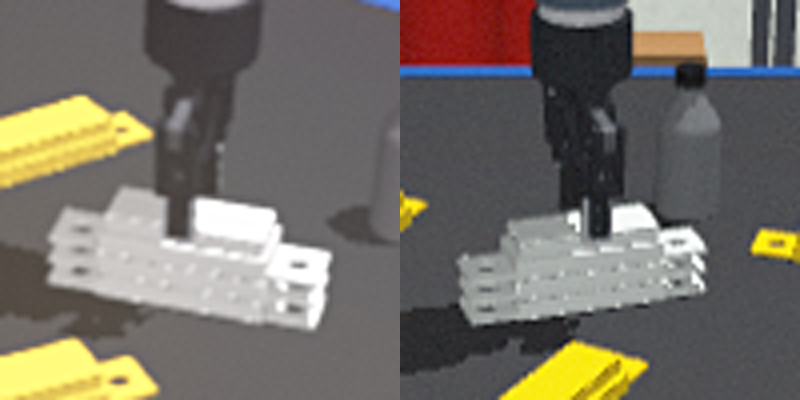

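Centred: the hole is at (317,103) on the camera's axis, and the jaws sit either side of the crown. Closing now.

Request:
apply_moves([
  {"tx":0,"ty":0,"tz":-0.2,"rx":0,"ry":0,"rz":0,"claw":72},
  {"tx":0,"ty":0,"tz":-0.2,"rx":0,"ry":0,"rz":0,"claw":55},
  {"tx":0,"ty":0,"tz":-0.2,"rx":0,"ry":0,"rz":0,"claw":40},
  {"tx":0,"ty":0,"tz":-0.2,"rx":0,"ry":0,"rz":0,"claw":30},
  {"tx":0,"ty":0,"tz":-0.2,"rx":0,"ry":0,"rz":0,"claw":20},
  {"tx":0,"ty":0,"tz":-0.2,"rx":0,"ry":0,"rz":0,"claw":20},
])

```text
clock: 5.28
tcp_pos: [534.1, 223.6, 128.6]
eef_rot: [0.105, -0.101, 0.7, -0.699]
force: [-2.1, -0.3, 5.7]
width: 0.443
```

Run:
```python
from h import *
s=manip.get_state();print(s['clock'],s['tcp_pos'],s['eef_rot'],s['width'],s['force'],s['moment'])
c=cam('wrist','w6');a=cam('scene');b=cam('side')
def crop(im,x,y,w,h,k): return cv2.resize(im[y:y+h,x:x+w,::-1],None,fx=k,fy=k,interpolation=cv2.INTER_CUBIC)
cv2.imwrite('pics/c6.png',np.hstack([crop(a['image'],305,100,100,100,4),crop(b['image'],260,110,100,100,4)]))
```

```text
5.275 [534.10026705 223.56271196 128.63891315] [ 0.10518211 -0.10143506  0.6996721  -0.69936157] 0.4434813720479585 [-2.14806861 -0.34621971  5.65097395] [-0.07811308  0.34045758 -0.00823556]
```

View pics/w6.png

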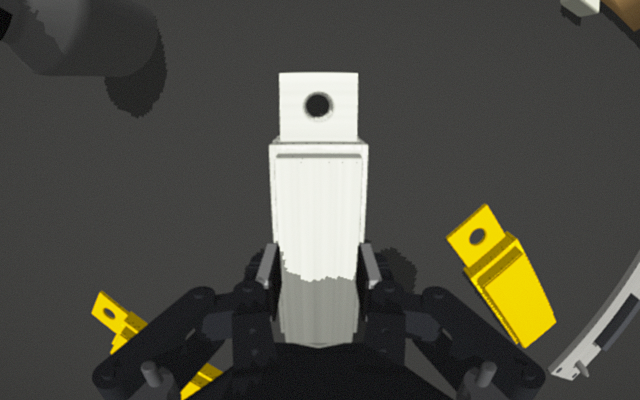

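View pics/c6.png

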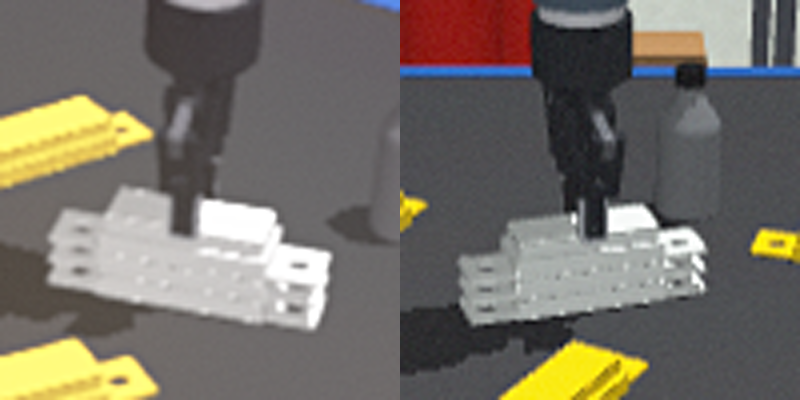

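Grip stopped at the crown width. I'll lift slowly, straight up.

Request:
apply_moves([
  {"tx":0,"ty":0,"tz":0.3,"rx":0,"ry":0,"rz":0,"claw":20},
  {"tx":0,"ty":0,"tz":0.6,"rx":0,"ry":0,"rz":0,"claw":20},
  {"tx":0,"ty":0,"tz":0.9,"rx":0,"ry":0,"rz":0,"claw":20},
  {"tx":0,"ty":0,"tz":1.2,"rx":0,"ry":0,"rz":0,"claw":20},
])

```text
clock: 5.92
tcp_pos: [534.1, 223.5, 140.7]
eef_rot: [0.105, -0.102, 0.7, -0.699]
force: [0.4, 0.0, -3.0]
width: 0.445
```

Run:
```python
from h import *
s=manip.get_state();print(s['clock'],s['tcp_pos'],s['eef_rot'],s['width'],s['force'],s['moment'])
c=cam('wrist','w7');a=cam('scene');b=cam('side')
def crop(im,x,y,w,h,k): return cv2.resize(im[y:y+h,x:x+w,::-1],None,fx=k,fy=k,interpolation=cv2.INTER_CUBIC)
cv2.imwrite('pics/c7.png',np.hstack([crop(a['image'],305,100,100,100,4),crop(b['image'],260,110,100,100,4)]))
```

```text
5.925 [534.06610917 223.54810814 140.71604135] [ 0.10508772 -0.10150613  0.69967705 -0.69936049] 0.44450835758505897 [ 0.39520769  0.02888398 -3.04959251] [ 0.0141881  -0.0104688   0.04963533]
```

View pics/c7.png

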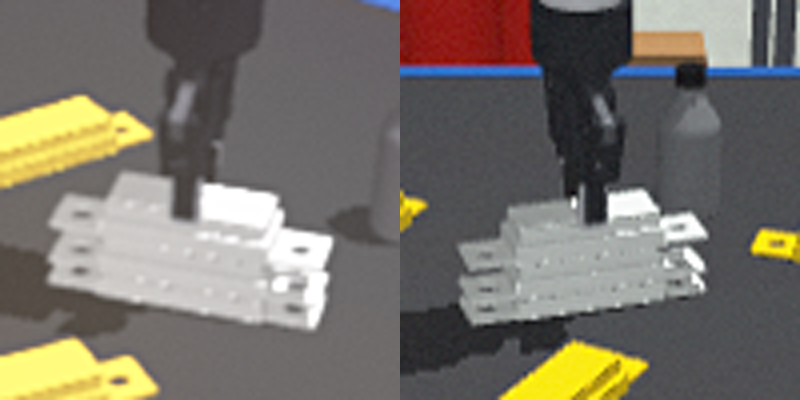

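The gap opens only under the top cover, and the load of about 2.5 N matches one cover. I'll keep lifting.

Request:
apply_moves([
  {"tx":0,"ty":0,"tz":0.5,"rx":0,"ry":0,"rz":0,"claw":20},
  {"tx":0,"ty":0,"tz":1,"rx":0,"ry":0,"rz":0,"claw":20},
  {"tx":0,"ty":0,"tz":2,"rx":0,"ry":0,"rz":0,"claw":20},
  {"tx":0,"ty":0,"tz":3.5,"rx":0,"ry":0,"rz":0,"claw":20},
  {"tx":0,"ty":0,"tz":6,"rx":0,"ry":0,"rz":0,"claw":20},
  {"tx":0,"ty":0,"tz":8,"rx":0,"ry":0,"rz":0,"claw":20},
  {"tx":0,"ty":0,"tz":8,"rx":0,"ry":0,"rz":0,"claw":20},
])

```text
clock: 6.95
tcp_pos: [534.9, 223.8, 223.0]
eef_rot: [0.107, -0.1, 0.7, -0.699]
force: [0.0, 0.3, -4.1]
width: 0.446
```

Run:
```python
from h import *
s=manip.get_state();print(s['clock'],s['tcp_pos'],s['eef_rot'],s['width'],s['force'],s['moment'])
c=cam('wrist','w8');a=cam('scene');b=cam('side')
def crop(im,x,y,w,h,k): return cv2.resize(im[y:y+h,x:x+w,::-1],None,fx=k,fy=k,interpolation=cv2.INTER_CUBIC)
cv2.imwrite('pics/c8.png',np.hstack([crop(a['image'],305,90,100,110,4),crop(b['image'],260,100,100,110,4)]))
```

```text
6.95 [534.85241572 223.78668147 223.01806836] [ 0.10667741 -0.09998686  0.69982552 -0.6991901 ] 0.44583781181604915 [ 0.04668138  0.34964088 -4.07341975] [-0.05289879  0.00649247  0.03828708]
```

View pics/c8.png

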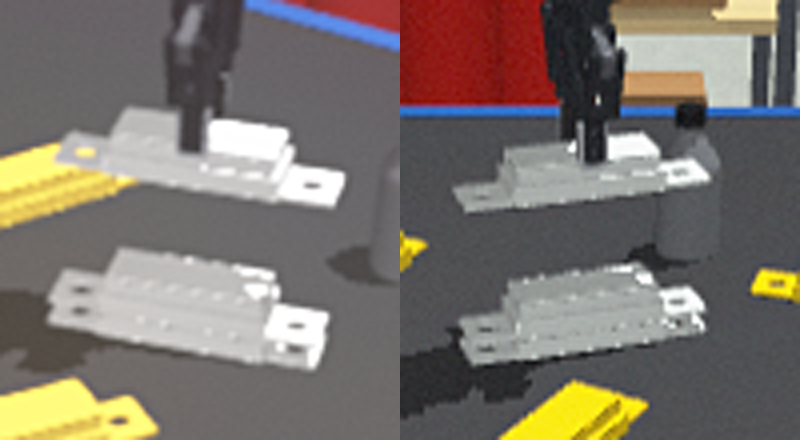

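View pics/w8.png

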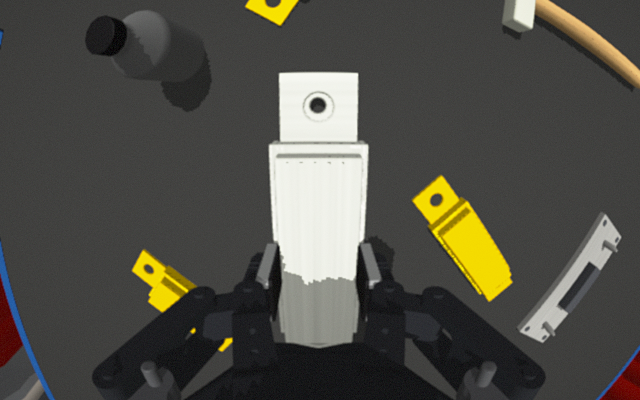

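The top cover hangs level well above the nested pair; its forward hole is at (318,105) in the wrist view. Now working out the cover's offset from the TCP and the tool tilt.

Run:
```python
from h import *
from scipy.spatial.transform import Rotation as R
s=manip.get_state();q=s['eef_rot'];M=R.from_quat(np.r_[q[1:],q[0]]).as_matrix();print(M.round(4))
T=s['tcp_pos']
c=cam('wrist');im=c['image'];g=im.min(2)
w=(g[85:125,298:338]<200).astype(np.uint8)
k=cv2.findContours(w,cv2.RETR_EXTERNAL,cv2.CHAIN_APPROX_NONE)[0];k=max(k,key=cv2.contourArea);(u,v),r=cv2.minEnclosingCircle(k);u+=298;v+=85;print(u,v,r)
h=onz(c,(u,v),T[2]-90.6,True);print('hole',h, 'body',M.T@(h-T))
x=-M[:,0];x[2]=0;x/=np.linalg.norm(x);print('yaw tool',np.degrees(np.arctan2(x[1],x[0])),'ctr',h-77*x-T)
# level correction rotvec world: bring tool y to (0,0,-1)
y=M[:,1];print('lvl rotvec',np.cross(y,[0,0,-1]))
# ear outline
m=np.zeros(g.shape,np.uint8);m[60:140,260:380]=(g[60:140,260:380]>140)*255
ys=[]
for row in (85,95,115,125,135):
    xs=np.where(m[row]>0)[0];P=[onz(c,(xs[0]-.5,row),T[2]-90.6,True),onz(c,(xs[-1]+.5,row),T[2]-90.6,True)];print(row,xs[0],xs[-1],np.linalg.norm(P[0]-P[1]).round(1),(M.T@((P[0]+P[1])/2-T)).round(2))
```

```text
[[-9.573e-01  4.600e-03  2.891e-01]
 [-2.891e-01  1.000e-03 -9.573e-01]
 [-4.700e-03 -1.000e+00  3.000e-04]]
318.3039207458496 105.48039245605469 15.70352840423584
hole [607.71849745 245.02025711 129.62012074] body [-76.53590576  90.95879219   0.70648389]
yaw tool 16.80289371036717 ctr [  0.17475065  -0.71703982 -90.6       ]
lvl rotvec [-0.00102995  0.00456911  0.        ]
85 279 357 40.6 [-87.54  91.01   0.55]
95 279 357 40.7 [-82.29  90.99   0.55]
115 279 357 41.0 [-71.79  90.94   0.55]
125 280 357 40.7 [-66.52  90.91   0.82]
135 280 356 40.4 [-61.22  90.89   0.55]
```

Request:
apply_moves([
  {"tx":-2.6,"ty":-4.6,"tz":0,"rx":0,"ry":0.002,"rz":-0.067,"claw":20},
  {"tx":-5.3,"ty":-9.2,"tz":0,"rx":0,"ry":0.004,"rz":-0.134,"claw":20},
  {"tx":-8,"ty":-13.8,"tz":0,"rx":-0.001,"ry":0.0045,"rz":-0.2,"claw":20},
  {"tx":-10.6,"ty":-18.4,"tz":0,"rx":-0.001,"ry":0.0045,"rz":-0.268,"claw":20},
  {"tx":-13.2,"ty":-23,"tz":0,"rx":-0.001,"ry":0.0045,"rz":-0.335,"claw":20},
  {"tx":-15.9,"ty":-27.6,"tz":0,"rx":-0.001,"ry":0.0045,"rz":-0.402,"claw":20},
  {"tx":-18.6,"ty":-32.2,"tz":0,"rx":-0.001,"ry":0.0045,"rz":-0.469,"claw":20},
  {"tx":-21,"ty":-36.8,"tz":0,"rx":-0.001,"ry":0.0045,"rz":-0.536,"claw":20},
  {"tx":-21,"ty":-36.8,"tz":0,"rx":-0.001,"ry":0.0045,"rz":-0.536,"claw":20},
  {"tx":-21,"ty":-36.8,"tz":0,"rx":-0.001,"ry":0.0045,"rz":-0.536,"claw":20},
])

```text
clock: 8.4
tcp_pos: [323.5, -144.4, 219.6]
eef_rot: [0.086, -0.086, -0.702, 0.702]
force: [0.2, 0.2, -3.1]
width: 0.448
```

Run:
```python
from h import *
s=manip.get_state();print(s['clock'],s['tcp_pos'],s['eef_rot'],s['width'],s['force'],s['joints'])
c=cam('wrist','w9')
```

```text
8.4 [ 323.54634593 -144.39166041  219.6267015 ] [ 0.08627542 -0.08555294 -0.70172269  0.70201319] 0.447843777935083 [ 0.15825213  0.22912493 -3.13472962] [-6.57392186e-01 -3.02595913e-02 -5.39149782e-01  1.06257513e+00
 -8.74743414e-04  2.72780468e+00]
```

View pics/w9.png

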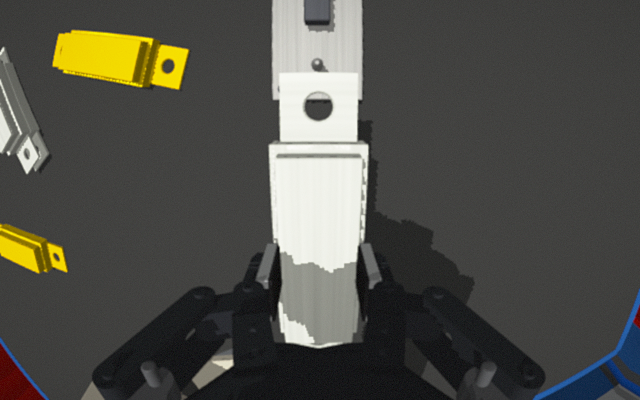

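The near pin's tip shows at (317,62), just ahead of the ear; plate edges are at columns ≈273 and 362, nearly parallel to the cover.

Run:
```python
from h import *
from scipy.spatial.transform import Rotation as R
s=manip.get_state();q=s['eef_rot'];M=R.from_quat(np.r_[q[1:],q[0]]).as_matrix();T=s['tcp_pos']
c=cam('wrist');im=c['image'];g=im.min(2)
cv2.imwrite('pics/w9c.png',cv2.resize(im[40:100,265:370,::-1],None,fx=7,fy=7,interpolation=cv2.INTER_CUBIC))
x=-M[:,0];x[2]=0;x/=np.linalg.norm(x);print('yaw',np.degrees(np.arctan2(x[1],x[0])))
L=[];Rr=[]
for row in range(4,60,3):
    xs=np.where(g[row,250:390]>110)[0]+250
    L.append(onz(c,(xs[0]-.5,row),12,True)[:2]);Rr.append(onz(c,(xs[-1]+.5,row),12,True)[:2])
for n,A in (('L',L),('R',Rr)):
    A=np.array(A);f=cv2.fitLine(A.astype(np.float32),cv2.DIST_HUBER,0,.01,.01).ravel();print(n,f,np.degrees(np.arctan(f[1]/f[0])))
nrm=np.array([-x[1],x[0]])
print('mid along lateral',[(((l+r)/2-T[:2])@nrm).round(2) for l,r in zip(L[::4],Rr[::4])],[np.linalg.norm(l-r).round(1) for l,r in zip(L[::4],Rr[::4])])
print('pin47',onz(c,(317,62),41,True))
```

```text
yaw -13.863111826665605
L [ 9.7249669e-01 -2.3291674e-01  4.7705618e+02 -1.4102606e+02] -13.468853
R [ 9.6974409e-01 -2.4412365e-01  4.5524802e+02 -2.1754739e+02] -14.13005
mid along lateral [np.float64(-0.22), np.float64(-0.22), np.float64(-0.67), np.float64(-0.23), np.float64(0.22)] [np.float64(79.9), np.float64(79.6), np.float64(80.3), np.float64(79.3), np.float64(80.2)]
pin47 [ 430.3898966  -170.09939227   41.        ]
```

View pics/w9c.png

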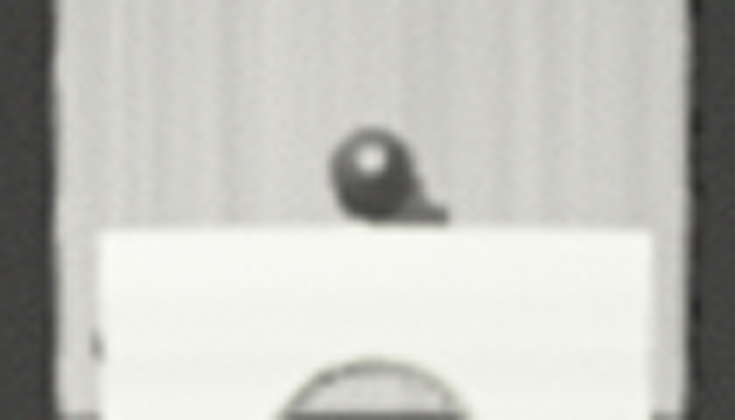

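Request:
apply_moves([
  {"tx":4.5,"ty":-1.1,"tz":0,"rx":0,"ry":0,"rz":0,"claw":20},
  {"tx":9,"ty":-2.2,"tz":0,"rx":0,"ry":0,"rz":0,"claw":20},
  {"tx":13.5,"ty":-3.3,"tz":0,"rx":0,"ry":0,"rz":0,"claw":20},
  {"tx":18.2,"ty":-4.4,"tz":0,"rx":0,"ry":0,"rz":0,"claw":20},
  {"tx":18.2,"ty":-4.4,"tz":-3,"rx":0,"ry":0,"rz":0,"claw":20},
  {"tx":18.2,"ty":-4.4,"tz":-6,"rx":0,"ry":0,"rz":0,"claw":20},
  {"tx":18.2,"ty":-4.4,"tz":-7,"rx":0,"ry":0,"rz":0,"claw":20},
  {"tx":18.2,"ty":-4.4,"tz":-7,"rx":0,"ry":0,"rz":0,"claw":20},
  {"tx":18.2,"ty":-4.4,"tz":-7,"rx":0,"ry":0,"rz":0,"claw":20},
])

```text
clock: 9.62
tcp_pos: [506.7, -187.5, 150.9]
eef_rot: [0.084, -0.085, -0.702, 0.702]
force: [0.3, -0.1, -2.7]
width: 0.443
```

```bash
cat > chk.py <<'E'
from h import *
import sys
from scipy.spatial.transform import Rotation as R
s=manip.get_state();q=s['eef_rot'];M=R.from_quat(np.r_[q[1:],q[0]]).as_matrix();T=s['tcp_pos']
print(s['clock'],T,s['width'],s['force'].round(2),s['moment'].round(2),'j6',s['joints'][5])
x=-M[:,0];x[2]=0;x/=np.linalg.norm(x);print('yaw',np.degrees(np.arctan2(x[1],x[0])),'lvl',np.cross(M[:,1],[0,0,-1]).round(4))
n=sys.argv[1]
c=cam('wrist','w'+n);a=cam('scene');b=cam('side')
def crop(im,x,y,w,h,k): return cv2.resize(im[y:y+h,x:x+w,::-1],None,fx=k,fy=k,interpolation=cv2.INTER_CUBIC)
cv2.imwrite('pics/c%s.png'%n,np.vstack([np.hstack([crop(a['image'],195,190,110,100,3.6),crop(b['image'],235,195,110,100,3.6)]),np.hstack([crop(c['image'],278,70,80,48,4.95),np.zeros((238,396,3),np.uint8)])[:238]]))
E
python3 chk.py 10
```

```text
9.625 [ 506.68157534 -187.51689136  150.8797578 ] 0.4430503273168044 [ 0.33 -0.09 -2.68] [-0.02 -0.11  0.03] j6 2.8722613672821837
yaw -13.759002024112126 lvl [0.0013 0.0007 0.    ]
```

View pics/c10.png

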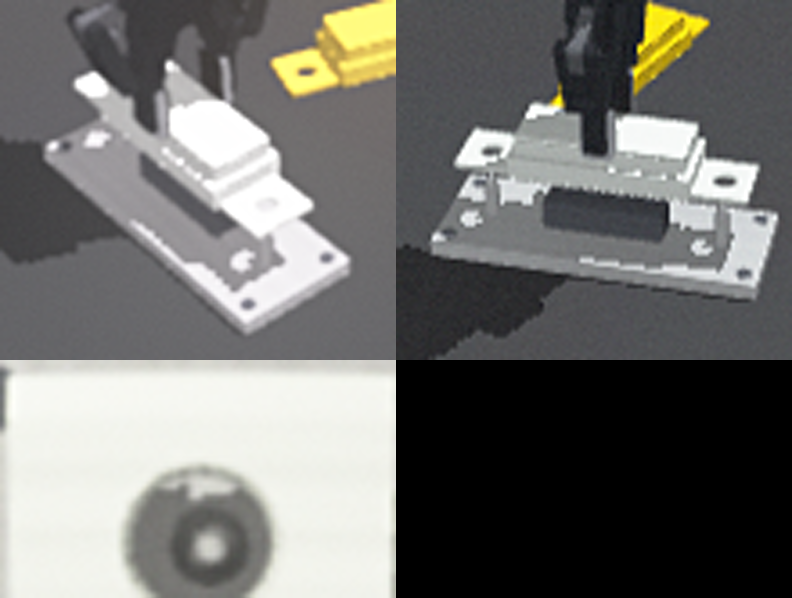

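View pics/w10.png

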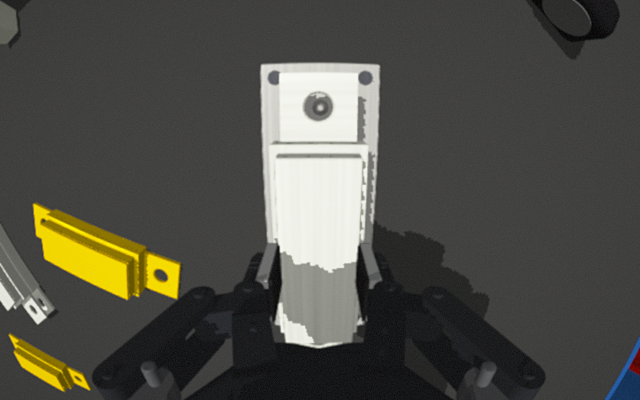

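The forward pin shows through the hole: hole centre (318.0,106.0), tip (320.4,107.8).

Run:
```python
from h import *
T=manip.get_state()['tcp_pos'];c=cam('wrist');g=c['image'].min(2)
h=onz(c,(318,106),T[2]-90.6,True);p=onz(c,(320.4,107.8),41,True)
d=p-h;a=np.radians(-13.8);print(h,p,d,'along',d[0]*np.cos(a)+d[1]*np.sin(a),'lat',-d[0]*np.sin(a)+d[1]*np.cos(a))
# lateral of plate mid on rows
L=[]
for row in range(68,140,6):
    xs=np.where(g[row,230:400]>80)[0]+230;L.append(((onz(c,(xs[0]-.5,row),12,True)+onz(c,(xs[-1]+.5,row),12,True))/2)[:2]-T[:2])
L=np.array(L);print((-L[:,0]*np.sin(a)+L[:,1]*np.cos(a)).round(2))
```

```text
[ 580.72395483 -206.76692525   60.15050612] [ 578.90017076 -207.76081611   41.        ] [ -1.82378406  -0.99389086 -19.15050612] along -1.5340630021745558 lat -1.4002350002583328
[-1.43 -1.43 -1.43 -1.09 -1.44 -1.44 -1.09 -1.44 -1.44 -1.44 -1.45 -1.45]
```

Request:
apply_moves([
  {"tx":-0.16,"ty":-0.08,"tz":-0.4,"rx":0,"ry":0,"rz":0,"claw":20},
  {"tx":-0.16,"ty":-0.08,"tz":-0.8,"rx":0,"ry":0,"rz":0,"claw":20},
  {"tx":-0.16,"ty":-0.08,"tz":-0.8,"rx":0,"ry":0,"rz":0,"claw":20},
])

```text
clock: 10.2
tcp_pos: [504.4, -188.6, 142.1]
eef_rot: [0.085, -0.085, -0.702, 0.702]
force: [-0.1, 1.0, -3.3]
width: 0.443
```

```bash
python3 chk.py 11
```

```text
10.2 [ 504.41926097 -188.60279465  142.12785743] 0.44303831779505715 [-0.1   0.97 -3.3 ] [ 0.04  0.05 -0.03] j6 2.8694875366082124
yaw -13.820700620269609 lvl [ 0.0008 -0.0003  0.    ]
```

View pics/c11.png

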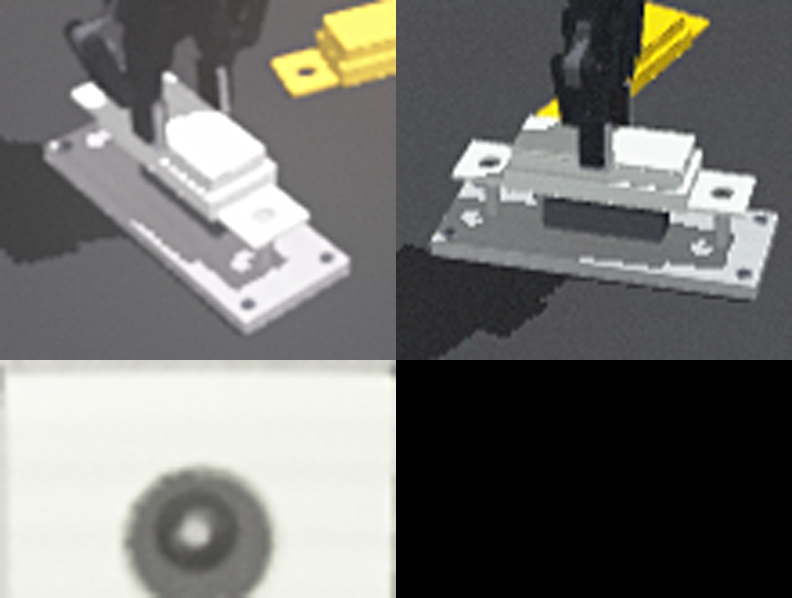

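Well centred now (tip (317.6,104.3), hole (318,106)). I'll lower it onto the pin tips.

Request:
apply_moves([
  {"tx":0.03,"ty":-0.01,"tz":-0.4,"rx":0,"ry":0,"rz":0,"claw":20},
  {"tx":0.03,"ty":-0.01,"tz":-0.8,"rx":0,"ry":0,"rz":0,"claw":20},
  {"tx":0.03,"ty":-0.01,"tz":-1.2,"rx":0,"ry":0,"rz":0,"claw":20},
  {"tx":0.03,"ty":-0.01,"tz":-1.6,"rx":0,"ry":0,"rz":0,"claw":20},
  {"tx":0.03,"ty":-0.01,"tz":-1.6,"rx":0,"ry":0,"rz":0,"claw":20},
])

```text
clock: 10.98
tcp_pos: [504.9, -188.7, 126.1]
eef_rot: [0.085, -0.085, -0.702, 0.702]
force: [-0.9, -0.3, -2.8]
width: 0.437
```

```bash
python3 chk.py 12
```

```text
10.975 [ 504.85475015 -188.70750531  126.14360466] 0.43726827164178217 [-0.88 -0.31 -2.85] [-0.05  0.   -0.08] j6 2.8695674484679516
yaw -13.811841135858145 lvl [ 0.0008 -0.0003  0.    ]
```

View pics/c12.png

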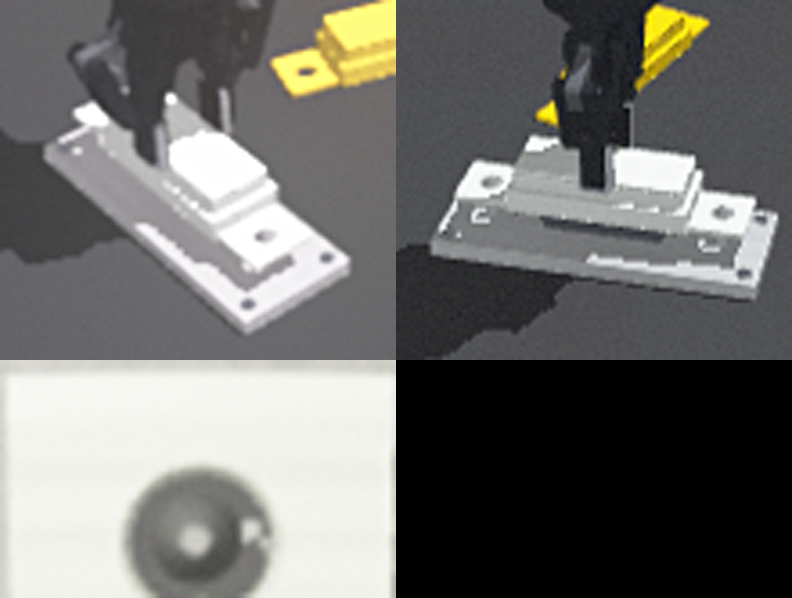

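Both ears are over the pins with no side load. Going down to the plate.

Request:
apply_moves([
  {"tx":0,"ty":0,"tz":-0.4,"rx":0,"ry":0,"rz":0,"claw":20},
  {"tx":0,"ty":0,"tz":-0.8,"rx":0,"ry":0,"rz":0,"claw":20},
  {"tx":0,"ty":0,"tz":-1.2,"rx":0,"ry":0,"rz":0,"claw":20},
  {"tx":0,"ty":0,"tz":-1.5,"rx":0,"ry":0,"rz":0,"claw":20},
  {"tx":0,"ty":0,"tz":-1.7,"rx":0,"ry":0,"rz":0,"claw":20},
  {"tx":0,"ty":0,"tz":-1.9,"rx":0,"ry":0,"rz":0,"claw":20},
  {"tx":0,"ty":0,"tz":-1.9,"rx":0,"ry":0,"rz":0,"claw":20},
])

```text
clock: 12.0
tcp_pos: [505.0, -188.8, 107.5]
eef_rot: [0.085, -0.085, -0.702, 0.702]
force: [-0.5, -0.6, -3.7]
width: 0.444
```

```bash
python3 chk.py 13
```

```text
12.0 [ 505.02340089 -188.77410307  107.50561662] 0.4440842447425334 [-0.48 -0.6  -3.67] [0.03 0.01 0.02] j6 2.869581287913845
yaw -13.81006634978092 lvl [0.0011 0.0003 0.    ]
```

View pics/c13.png

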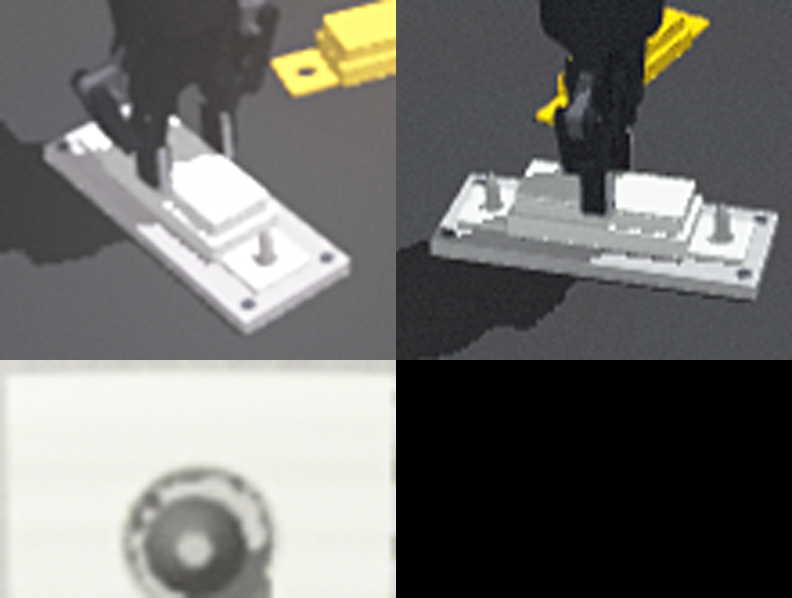

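Both pins are through the ears and the force still shows hanging weight, so it's about 1 mm off the plate. I'll lower until it makes contact.

Request:
apply_moves([
  {"tx":0,"ty":0,"tz":-0.1,"rx":0,"ry":0,"rz":0,"claw":20},
  {"tx":0,"ty":0,"tz":-0.2,"rx":0,"ry":0,"rz":0,"claw":20},
  {"tx":0,"ty":0,"tz":-0.2,"rx":0,"ry":0,"rz":0,"claw":20},
])

```text
clock: 12.52
tcp_pos: [505.2, -188.8, 106.7]
eef_rot: [0.084, -0.086, -0.701, 0.703]
force: [-3.1, 1.2, 7.3]
width: 0.447
```

```bash
python3 chk.py 14
```

```text
12.525 [ 505.18932729 -188.84910983  106.66159434] 0.44745639436023027 [-3.06  1.23  7.27] [ 0.33  0.66 -0.06] j6 2.8696110032979765
yaw -13.808657953630053 lvl [0.0019 0.0015 0.    ]
```

It touched at TCP z=106.7; I'd predicted 106.6 for fully home. Releasing.

Request:
apply_moves([
  {"tx":0,"ty":0,"tz":0,"rx":0,"ry":0,"rz":0,"claw":47},
  {"tx":0,"ty":0,"tz":0,"rx":0,"ry":0,"rz":0,"claw":55},
  {"tx":0,"ty":0,"tz":0,"rx":0,"ry":0,"rz":0,"claw":65},
  {"tx":0,"ty":0,"tz":0,"rx":0,"ry":0,"rz":0,"claw":75},
  {"tx":0,"ty":0,"tz":0,"rx":0,"ry":0,"rz":0,"claw":75},
  {"tx":0,"ty":0,"tz":0,"rx":0,"ry":0,"rz":0,"claw":75},
])

```text
clock: 13.42
tcp_pos: [505.2, -188.9, 106.6]
eef_rot: [0.084, -0.086, -0.701, 0.703]
force: [0.4, 0.4, -0.3]
width: 0.75
```

```bash
python3 chk.py 15
```

```text
13.425 [ 505.16115757 -188.86329228  106.59923489] 0.749944084309969 [ 0.36  0.36 -0.33] [-0.01  0.03  0.01] j6 2.869565906867792
yaw -13.809798772243258 lvl [0.0018 0.0014 0.    ]
```

View pics/w15.png

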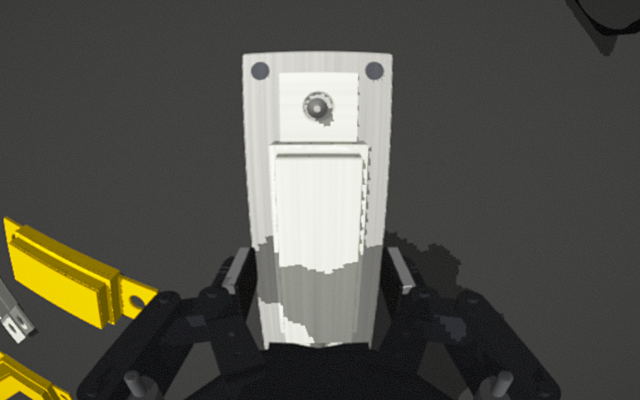

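Fingers are free, the pin stands inside the hole at (318,106), and the force is zero. I'll retreat up and back for a final look.

Request:
apply_moves([
  {"tx":0,"ty":0,"tz":2,"rx":0,"ry":0,"rz":0,"claw":75},
  {"tx":0,"ty":0,"tz":6,"rx":0,"ry":0,"rz":0,"claw":75},
  {"tx":0,"ty":0,"tz":10,"rx":0,"ry":0,"rz":0,"claw":75},
  {"tx":-4,"ty":1,"tz":14,"rx":0,"ry":0,"rz":0,"claw":75},
  {"tx":-9,"ty":2,"tz":17,"rx":0,"ry":0,"rz":0,"claw":75},
  {"tx":-9,"ty":2,"tz":17,"rx":0,"ry":0,"rz":0,"claw":75},
  {"tx":-9,"ty":2,"tz":17,"rx":0,"ry":0,"rz":0,"claw":75},
])

```text
clock: 14.45
tcp_pos: [415.4, -169.0, 276.7]
eef_rot: [0.084, -0.086, -0.701, 0.703]
force: [0.4, 0.1, -0.1]
width: 0.749
```

```bash
python3 chk.py 16
python3 - <<'E'
from h import *
cam('side','s16')
E
```

```text
14.45 [ 415.35077958 -169.01268075  276.7317756 ] 0.748573092711769 [ 0.43  0.09 -0.11] [-0.06  0.04 -0.04] j6 2.8093244436172458
yaw -13.82904920519196 lvl [0.0024 0.0024 0.    ]
```

View pics/c16.png

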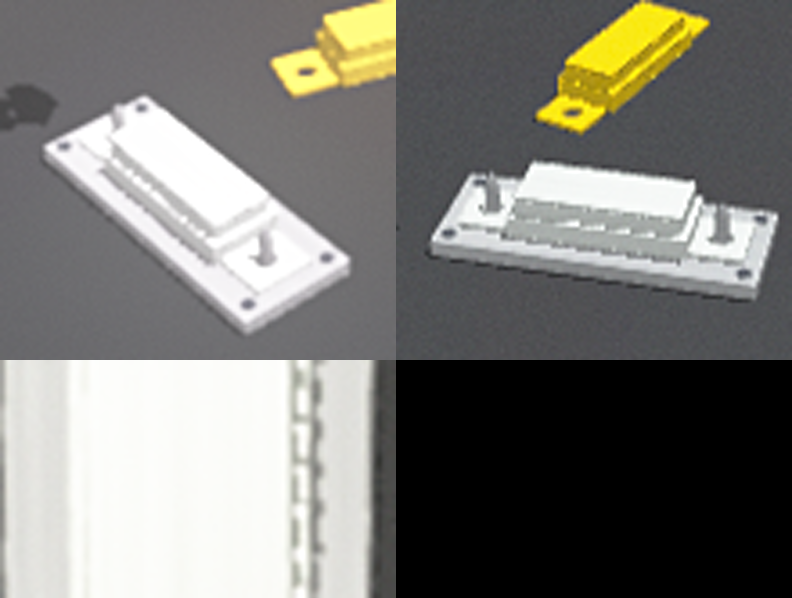

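View pics/w16.png

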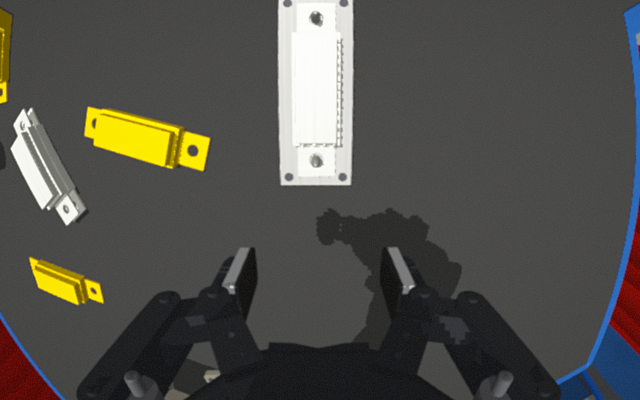

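View pics/s16.png

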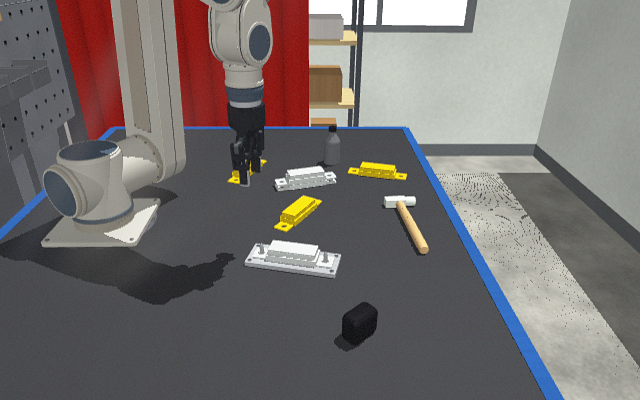

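The cover lies flat on the plate with both pins through its ears (wrist view (316,18) and (316,160)). The two-cover stack and the bystanders are where they were, and the gripper is clear.

```bash
python3 -c "
from station import manip
print(manip.sign_off())"
```

```text
the job is handed in; nothing more can be done
None
```

The top cover is on the drilling fixture with both pins up through its ears, and I handed the job in after about 14.5 s on the robot's clock. No verdict is reported, so the checks below are my own.

**What I did:** I gripped the top cover by its crown and lifted it straight up. The wrist force showed about one cover's weight, and the next two stayed nested. I carried it to the fixture, centred the forward hole over its pin using the wrist camera, and lowered it until it touched the plate. I then opened the fingers and backed off.

**Last checks:**
- **Seating:** it touched down with the TCP at 106.7 mm; I had predicted 106.6 mm for fully home. The final pictures show it lying flat with both pins through.
- **Release:** after letting go the force was near zero, and the gripper is well clear.
- **Everything else:** by eye in the final side picture, the two-cover stack, mallet, oil bottle and tape measure are where they started. I did not measure their positions again.

**Disagreements:** my first rough fixes from the fixed cameras differed from the wrist camera by up to about 9 mm for the stack and about 4 mm for the fixture, so I used the wrist camera. Moves also ended about 1 mm off target, which I corrected above the pins. No final check failed.

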